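# Shut the dish case and index the shuttle to its next hole

## Robot

A 6-joint arm with a two-finger parallel gripper is mounted at the origin on the work surface; the furniture and walls round the work are solid. World frame = base frame: x ahead of the robot, y to its left, z up, the work surface at z = 0. Lengths are in m, angles in rad, forces in N, time in s.
With the tool pointing down it reaches from about 0.4 to 0.925 m from the base axis. Payload 3.4 kg.
Tool frame: the origin (TCP) lies between the finger pads; the fingertips stand 19 mm ahead of it and the grasp point (between the pads) is the TCP; z points along the fingers, y is the line along which they close (so a half turn about z gives the same grasp; the last joint's range is limited). The gripper opens to 85 mm and grips with 20 to 120 N. Pads are 22 mm wide; open, the fingers measure 114 mm over their backs; the gripper's body (76 mm by 85 mm) begins 54 mm behind the grasp point. The pads swing forward as they close: fully open they stand 13 mm farther back than shut.
Start: joints at [-1.403, 0.307, 1.506, -0, 1.328, -0.073], TCP at [0.137, -0.558, 0.25] pointing down, gripper open.
Joint ranges: [-3.12, 3.12], [-1.05, 2.28], [0.14, 2.33], [-1.42, 4.57], [0.1, 2.73], [-2.68, 2.68]. Speed limits (rad/s): [2.57, 2.57, 3.14, 3.14, 3.14, 3.14].

## Interface

Orientations are given as a rotation vector (axis times angle).
In Python, from workcell import env, optics gives the robot as it stands.
- The arm moves only by the shell command python3 -m jog 'ROWS' [FORCE]. ROWS is JSON, a list that holds one entry, the list of rows, each a list of 7 numbers: the opening, from -1 (shut) to 1 (fully open), then the shift along the tool's x, y, z as a fraction of full scale, then the turn, a rotation vector about the tool's x, y, z as a fraction of full scale. A call has 1 to 5 rows; each row is the pose to reach, as a shift and turn from the pose commanded when the call began, along the tool's axes at that moment; what a row does not reach only later rows make up. Full scale, the value 1, is 0.3 m for a shift and 45 degrees for a turn. A row lasts 1/12 s, in which the tool goes at most 41.7 mm and 7.16 degrees, less where a joint would pass 70% of its speed; a pose out of reach is approached as far as the arm can. A call with a number of a shift or a turn outside -1 to 1 is refused whole. A call with a gripper value outside its range is refused whole. The fingers move at their own pace and stop on an object; FORCE is the grip in N (left out, the last holds). Time passes only in rows, so rows that repeat a pose let the fingers close. It gives the time, the measured TCP pose, the force, the opening and the grip force at its end, in the units of the state.
- env.read_state(): the state, without advancing time (a new reading comes with each control period).
- optics.snapshot(name): name is "side" or "top"; returns the picture (384x512x3 uint8, red, green, blue); there is no depth.
- optics.camera_params(name): a dict with "mtx" (3x3 intrinsics, pixels), "position" and "attitude" of the camera in the world. Camera axes: x right, y down, z forward; pixel columns grow to the right and rows downward; lengths in m; the calibration is good to about 2 mm. A picture is of the moment at which its call begins. camera_params takes no time and is no camera call.
- env.finish_job(): hands the job in; it is judged then, once.
The state is a dict: "clock": time; "joints": joint angles; "dq": joint speeds; "tau": joint torques, N m; "tcp_pos": TCP position; "ee_rot": TCP orientation; "ft_force": force on the tool from outside, world axes, zero at the start; "moment": the same for the moment, N m; "grip_width": finger opening in m; "finger_force": force on a finger pad.
Only numpy, scipy, OpenCV 4.12 (cv2) and the standard library are available. Lean on these libraries where they do the work, as an engineer would, in place of code of your own. Each camera call takes 0.05 s, during which the arm holds its last target. There are 200 camera calls.

## Task

Swing the blue lid of the clamshell case shut over the dish so that the two halves meet edge to edge. Then pull up the red knob of the lock plunger, slide the shuttle along its rail to the next hole (the very next one, not further), and let the pin go fully home in it. Finish while still gripping the knob with the pin home; do not let go, and leave the timer, the white bottle and the red marker where they are.

Things in the scene. Friction and masses are not known exactly. Their poses are not given: they have to be found in the camera images.
- rail_mid (a point): middle of the top face of the fixed aluminium rail (44 x 340 mm, top 26 mm above the worktop; base plate 92 x 350 mm). Axes: x across the rail, away from the robot; y along it; z up. Three 10 mm index holes lie on its middle line at y = -15, -65 and -115 mm, each with a yellow dot beside it; the shuttle starts in the first, the other two show on its -y side
- next_hole (a point): centre of the mouth of the next index hole (the goal hole), 50 mm along the rail's -y direction from the hole where the pin starts; axes as the rail's
- shuttle (a joint): travel of the grey shuttle (72 x 172 mm, top 37 mm above the worktop) towards the rail's -y end, m: 0 in the start hole, 0.050 in the next hole, 0.100 in the last (end stop). Locked (1 mm play) while the pin is in a hole; else it slides with about 1.5 N friction
- knob: centre of the red ribbed knob of the lock plunger, an upright cylinder 24 mm in diameter, 30 mm tall, centre 68 mm above the worktop when the pin is home; axes as the rail's. It stands over the pin near the shuttle's -y end and travels with it. Below it, 6 mm lower, is a 22 mm wide steel bush, 10 mm high. The case begins 64 mm from the knob's axis
- plunger (a joint): lift of knob and pin, m: 0 with the pin fully home in a hole, 0.010 or more when the pin is clear of the rail, 0.015 at the end of the pull. A spring draws it down with 3 N at 0, 6 N at 0.015. The pin is 8 mm thick with a round tip, rides on the rail between holes and drops into a hole when over one
- lid_hinge (a point): middle of the case's hinge line, 55 mm above the worktop on the case's side away from the robot; the hinge runs along the rail's y axis; axes as the rail's. The case is 78 mm square; its grey lower half (18 mm high, a pale 60 mm dish lying loose inside, below its rim) is part of the shuttle, so this point travels with it
- lid_edge (a point): middle of the free edge of the blue upper case half (lid), 80 mm from the hinge line; the lid is 78 mm square and 16 mm thick, hollow underneath, with a 26 mm wide, 12 mm long tab at its free edge. Shut, its flat outside is the case's top, 71 mm above the worktop. The axes turn with the lid
- case_lid (a joint): opening angle of the lid, rad: 0 shut with the halves edge to edge, 1.57 upright, up to 2.05 leaning back away from the robot. A stiff hinge (about 0.06 N m) keeps it wherever it is left; it can be pushed over from behind and pressed down
- timer_center (a point): centre of a white digital timer, 62 x 62 x 16 mm, lying on the worktop on the robot's side of the rail; leave it alone
- white_bottle_center (a point): centre of a white plastic bottle with blue cap, 48 mm in diameter, 83 mm tall, standing beyond the rail's +y end; leave it alone
- red_marker_center (a point): centre of a red and white marker pen, 125 mm long, 15 mm thick, lying on the worktop on the robot's side of the rail; leave it alone

How it is judged:
On the way, in this order (a step that is already met when the one before it is completed fails the run):
1. the case is shut, the shuttle still locked in its first hole (value of joint case_lid below 0.06 rad and value of joint shuttle below 0.004 m), for 0.2 s.
2. the plunger is pulled clear of the first hole by its knob, the case shut (value of joint plunger above 0.0085 m and contact force between the fingers and knob above 0.5 N and value of joint case_lid below 0.06 rad and value of joint shuttle below 0.015 m), for 0.05 s.
3. the pin is home in the next hole (value of joint plunger below 0.003 m and value of joint shuttle between 0.046 and 0.054 m), for 0.2 s.
At the end, for the whole second after the job is handed in: the lid is shut (opening under 0.06 rad), the shuttle is at rest in the next hole (travel 46 to 54 mm), the pin is home (lift under 3 mm), and the fingers still hold the knob (contact force over 2 N) (all of step 3 and value of joint case_lid below 0.06 rad and velocity of joint shuttle between -0.01 and 0.01 m/s and contact force between the fingers and knob above 2 N); the arm keeps its last pose, push and grip.
It fails at once if the shuttle runs past the next hole (value of joint shuttle above 0.075 m).
It fails at once if a bystander (timer, white bottle, red marker) is moved by more than 20 mm (distance of any of timer_center, white_bottle_center, red_marker_center from where it was at the start of the episode above 0.02 m).
It also fails if it takes over 53 s, if anything falls off the work surface, if the arm or the gripper's body presses on something with over 40 N, if the wrist force passes 120 N, or if a joint passes its speed limit or range.

## Working session

There is one attempt and no reset: what is moved stays moved. The work goes in short steps, Python scripts to look and compute and a shell command to move; the robot and the scene stay as the last step left them, time stands still between calls to the robot, and variables do not carry over. Pictures are saved under pics/ and viewed, at most 10 in all, crops included, and the job is handed in when it is done.

```bash
mkdir -p pics; python3 - <<'E'
from workcell import env, optics
import cv2,numpy as np
for n in("side","top"):
    im=optics.snapshot(n); cv2.imwrite(f"pics/{n}0.png",cv2.cvtColor(im,cv2.COLOR_RGB2BGR))
    p=optics.camera_params(n); print(n,p)
s=env.read_state(); print(s)
E
```

```text
side {'mtx': array([[434.43103028,   0.        , 256.17379827],
       [  0.        , 434.43103028, 188.02374372],
       [  0.        ,   0.        ,   1.        ]]), 'position': array([ 0.54504635, -0.8720495 ,  0.51996013]), 'attitude': array([-1.98465215, -0.07196698,  0.05303148])}
top {'mtx': array([[469.76194071,   0.        , 253.00959256],
       [  0.        , 469.76194071, 194.33136548],
       [  0.        ,   0.        ,   1.        ]]), 'position': array([0.30912223, 0.13501162, 1.04652598]), 'attitude': array([-2.1078465 ,  2.16319683, -0.21940891])}
{'clock': 0.1, 'joints': array([-1.40350004e+00,  3.07474353e-01,  1.50753035e+00,  2.47928813e-05,
        1.32840518e+00, -7.34907972e-02]), 'dq': array([-0.00072834, -0.00118575, -0.00163786, -0.00015014, -0.0020054 ,
        0.00020491]), 'tau': array([ 1.18092437e-03, -4.58528852e+01, -2.52608496e+01, -5.37736059e-05,
        5.53109960e-03,  4.44360111e-06]), 'tcp_pos': array([ 0.1370102 , -0.55783418,  0.24949146]), 'ee_rot': array([-3.11704998e+00, -3.77086961e-01,  9.60235012e-05]), 'ft_force': array([ 0.10709245, -0.23218907,  0.41668114]), 'moment': array([-0.03761577,  0.00381137, -0.00551525]), 'finger_force': 0.0, 'grip_width': 0.08533519613069908}
```

View pics/side0.png

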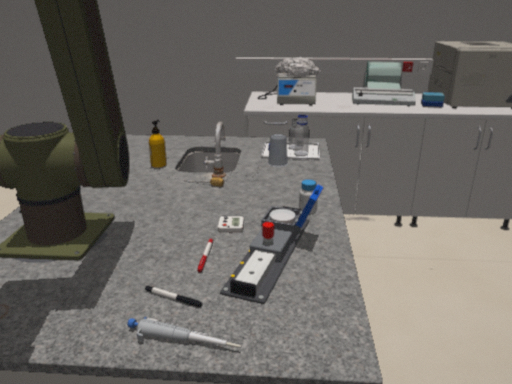

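View pics/top0.png

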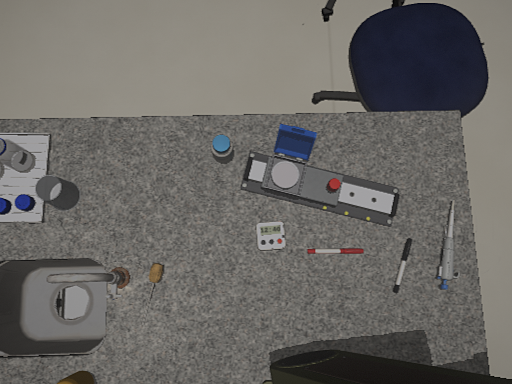

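The side view shows the case open with the lid leaning back (310,205) and the red knob at (268,230). In the top view the rail runs from (245,170) to (395,205), knob at (334,184), holes at (352,194) and (373,200), and lid at (295,142). Next I measure these by colour.

```bash
cat > h.py <<'E'
import cv2,numpy as np
from scipy.spatial.transform import Rotation as R
from workcell import env,optics
def ray(n,uv):
    p=optics.camera_params(n);d=R.from_rotvec(p['attitude']).as_matrix()@np.linalg.inv(p['mtx'])@[uv[0],uv[1],1];return p['position'],d
def onz(n,uv,z):
    c,d=ray(n,uv);return c+d*(z-c[2])/d[2]
def two(a,b):
    (c,d),(e,f)=ray('side',a),ray('top',b);d=d/np.linalg.norm(d);f=f/np.linalg.norm(f)
    t=np.linalg.lstsq(np.c_[d,-f],e-c,rcond=None)[0];P,Q=c+d*t[0],e+f*t[1];return (P+Q)/2,np.linalg.norm(P-Q)
def blobs(im,lo,hi,roi,amin=3):
    h=cv2.cvtColor(im,cv2.COLOR_RGB2HSV);m=cv2.inRange(h,np.array(lo),np.array(hi));k=np.zeros_like(m);x0,y0,x1,y1=roi;k[y0:y1,x0:x1]=m[y0:y1,x0:x1]
    n,_,s,c=cv2.connectedComponentsWithStats(k);return [(c[i].round(1),s[i]) for i in range(1,n) if s[i][4]>=amin],k
E
python3 - <<'E'
from h import *
T=cv2.cvtColor(cv2.imread('pics/top0.png'),4);S=cv2.cvtColor(cv2.imread('pics/side0.png'),4)
for n,im,roi in(('top',T,(240,110,410,230)),('side',S,(225,170,340,300))):
    for nm,lo,hi in(('yellow',(18,110,110),(35,255,255)),('red',(0,150,70),(6,255,255)),('blue',(100,120,40),(125,255,255))):
        b,m=blobs(im,lo,hi,roi)
        for c,s in b: print(n,nm,c,s)
        if nm=='blue':
            p=np.argwhere(m)[:,::-1].astype(np.float32)
            print(cv2.boxPoints(cv2.minAreaRect(p)).round(1).tolist())
a=cv2.resize(T[110:230,235:405],None,fx=4.5,fy=4.5,interpolation=2);cv2.imwrite('pics/a.png',cv2.cvtColor(a,4))
a=cv2.resize(S[170:300,220:340],None,fx=4.5,fy=4.5,interpolation=2);cv2.imwrite('pics/b.png',cv2.cvtColor(a,4))
E
```

```text
top yellow [324.5 207.2] [323 206   4   3  10]
top yellow [346. 213.] [345 212   3   3   9]
top yellow [367.7 218.1] [366 217   4   3   9]
top red [334.  183.5] [329 179  11  10  91]
top blue [294.4 142. ] [274 124  43  36 908]
[[273.29998779296875, 151.60000610351562], [280.0, 122.69999694824219], [316.3999938964844, 131.1999969482422], [309.70001220703125, 160.10000610351562]]
side yellow [241.6 262.1] [240 261   4   3  11]
side yellow [232.6 275.1] [231 274   4   3  11]
side red [267.5 229. ] [262 222  12  16 137]
side blue [309.  198.9] [296 180  27  47 418]
[[282.3999938964844, 217.5], [305.20001220703125, 176.1999969482422], [323.29998779296875, 186.10000610351562], [300.3999938964844, 227.5]]
```

View pics/a.png

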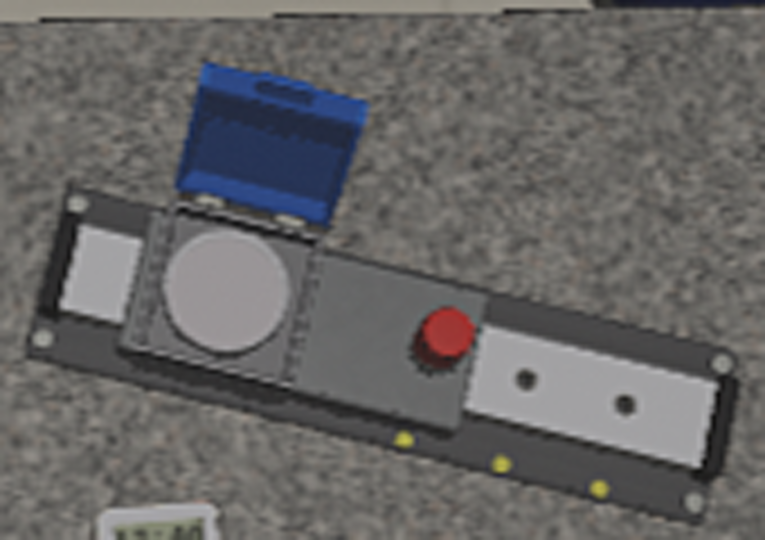

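View pics/b.png

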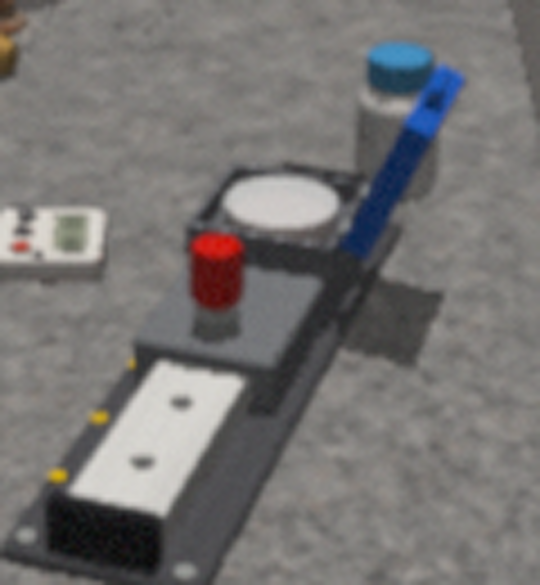

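The crops show the holes at top (351.9,194.2) and (373.9,199.8), which are side (260.2,259.3) and (251.6,272.7). The lid's free edge in the top view is (280.6,124.4)–(316.6,132.9), its hinge edge about (274,153)–(308,161), and it leans back.

```bash
python3 - <<'E'
from h import *
h1=onz('top',(351.9,194.2),.026);h2=onz('top',(373.9,199.8),.026)
print('holes',h1,h2,np.linalg.norm(h1-h2)); print(two((260.2,259.3),(351.9,194.2)),two((251.6,272.7),(373.9,199.8)))
y=[onz('top',u,.008) for u in((324.5,207.2),(346,213),(367.7,218.1))];print('dots',y)
v=y[0]-y[2];a=np.arctan2(v[1],v[0]);print('yaw of +y axis',np.degrees(a),'holes',np.degrees(np.arctan2(*(h1-h2)[[1,0]])), 'len',np.linalg.norm(v))
print('knob',onz('top',(334,183.5),.078),two((267.5,229),(334,183.5)))
ry=np.array([np.cos(a),np.sin(a),0]);rx=np.array([ry[1],-ry[0],0])
k=h1+.05*ry; print('knob from holes',k,'rx',rx)
hin=[onz('top',u,.055) for u in((274,153),(308,161))];print('hinge',hin)
for th in(1.57,1.8,2.05):
  z=.055+.08*np.sin(th)
  e=[onz('top',u,z) for u in((280.6,124.4),(316.6,132.9))]
  print(th,z,[((q-k)@rx,(q-k)@ry) for q in e],[((q-k)@rx,(q-k)@ry) for q in hin])
E
```

```text
holes [ 0.49232861 -0.10985749  0.026     ] [ 0.47854325 -0.15798662  0.026     ] 0.05006445183966552
(array([ 0.49337183, -0.1106025 ,  0.02266783]), np.float64(0.000887523385981294)) (array([ 0.47960621, -0.15895868,  0.02239386]), np.float64(0.0009304750142514429))
dots [array([ 0.4674141, -0.0504656,  0.008    ]), array([ 0.45308504, -0.09806271,  0.008     ]), array([ 0.44035969, -0.14609462,  0.008     ])]
yaw of +y axis 74.20326206794016 holes 74.01699763447233 len 0.09938234427270898
knob [ 0.50687688 -0.06091368  0.078     ] (array([ 0.50748452, -0.06297208,  0.06852304]), np.float64(0.0026287631554038544))
knob from holes [ 0.50593988 -0.06174582  0.026     ] rx [ 0.96223349 -0.27222546  0.        ]
hinge [array([0.58264694, 0.06192085, 0.055     ]), array([ 0.56297118, -0.01164094,  0.055     ])]
1.57 0.13499997463454677 [(np.float64(0.07903689355441924), np.float64(0.1408198589814658)), (np.float64(0.07993858929515399), np.float64(0.06581791039270989))] [(np.float64(0.04014489077055828), np.float64(0.13987782623545295)), (np.float64(0.04123760766445559), np.float64(0.06373796524989804))]
1.8 0.13290781047025563 [(np.float64(0.07977592126994194), np.float64(0.14083150048900558)), (np.float64(0.08067968661208735), np.float64(0.06565740498683544))] [(np.float64(0.04014489077055828), np.float64(0.13987782623545295)), (np.float64(0.04123760766445559), np.float64(0.06373796524989804))]
2.05 0.12598898949067003 [(np.float64(0.08221989796638163), np.float64(0.14086999914411832)), (np.float64(0.0831305075141129), np.float64(0.06512661099444463))] [(np.float64(0.04014489077055828), np.float64(0.13987782623545295)), (np.float64(0.04123760766445559), np.float64(0.06373796524989804))]
```

```bash
cat >> h.py <<'E'
A=np.radians(74.1);RY=np.array([np.cos(A),np.sin(A),0]);RX=np.array([RY[1],-RY[0],0]);Z=np.array([0,0,1.])
K=np.array([.506,-.0617,0])
def frac(x,y,z):  # rail coords from knob axis, z world -> tool fractions (total, from measured pose)
    s=env.read_state();Rt=R.from_rotvec(s['ee_rot']);g=R.from_matrix(np.c_[RY,RX,-Z])
    d=K+x*RX+y*RY+z*Z-s['tcp_pos'];return (Rt.inv().apply(d)/.3).round(3),((Rt.inv()*g).as_rotvec()/(np.pi/4)).round(3)
def where():
    s=env.read_state();d=s['tcp_pos']-K;print('t',round(s['clock'],2),'rail x,y,z mm',(1e3*np.array([d@RX,d@RY,d[2]])).round(1),'F rail',np.array([s['ft_force']@RX,s['ft_force']@RY,s['ft_force'][2]]).round(1),'w',round(s['grip_width'],4),'ff',round(s['finger_force'],1))
E
python3 -c "
from h import *
where();print(frac(.135,.103,.25)); q=onz('top',(221,143),.083)-K;print('bottle',q@RX,q@RY)"
```

```text
t 0.1 rail x,y,z mm [-219.  -578.2  249.5] F rail [ 0.2 -0.2  0.4] w 0.0853 ff 0.0
(array([ 2.150e+00, -1.388e+00,  1.000e-03]), array([-2.00e-03, -1.00e-03, -1.34e+00]))
bottle 0.024710324715326575 0.2541876576413831
```

```bash
python3 -m jog '[[[-1,0.54,-0.35,0,0,0,-0.67],[-1,0.54,-0.35,0,0,0,-0.67],[-1,0.54,-0.35,0,0,0,-0.67],[-1,0.54,-0.35,0,0,0,-0.67],[-1,0.54,-0.35,0,0,0,-0.67]]]' 40; python3 -c "
from h import *
where();print(frac(.135,.103,.25))"
```

```text
clock: 0.52
tcp_pos: [0.2708, -0.4144, 0.2498]
ee_rot: [-2.907, -1.184, -0.002]
ft_force: [-0.0, -0.1, 0.5]
grip_width: 0.0257
finger_force: 0.0
t 0.52 rail x,y,z mm [-129.6 -403.6  249.8] F rail [ 0.  -0.1  0.5] w 0.0257 ff 0.0
(array([ 1.904, -0.074,  0.003]), array([-0.002, -0.003, -0.662]))
```

```bash
python3 -m jog '[[[-1,0.65,-0.03,0,0,0,-0.66],[-1,0.65,-0.03,0,0,0,-0.66],[-1,0.65,-0.03,0,0,0,-0.66],[-1,0.65,-0.03,0,0,0,-0.66],[-1,0.65,-0.03,0,0,0,-0.66]]]'; python3 -c "
from h import *
where();print(frac(.135,.103,.25))"
```

```text
clock: 0.93
tcp_pos: [0.4051, -0.2731, 0.2501]
ee_rot: [-2.508, -1.891, -0.002]
ft_force: [0.2, -0.7, -0.8]
grip_width: -0.0
finger_force: 0.0
t 0.93 rail x,y,z mm [ -39.1 -230.9  250.1] F rail [ 0.3 -0.6 -0.8] w -0.0 ff 0.0
(array([1.114, 0.579, 0.002]), array([ 0.   , -0.002, -0.002]))
```

```bash
python3 -m jog '[[[-1,0.56,0.29,0,0,0,0],[-1,0.56,0.29,0,0,0,0],[-1,0.56,0.29,0,0,0,0],[-1,0.56,0.29,0,0,0,0],[-1,0.56,0.29,0,0,0,0]]]' >/dev/null;python3 -m jog '[[[-1,0.56,0.29,0,0,0,0],[-1,0.56,0.29,0,0,0,0],[-1,0.56,0.29,0,0,0,0],[-1,0.56,0.29,0,0,0,0],[-1,0.56,0.29,0,0,0,0]]]'; python3 -c "
from h import *
where();print(frac(.135,.103,.25))"
```

```text
clock: 1.77
tcp_pos: [0.6677, 0.0013, 0.2494]
ee_rot: [-2.512, -1.885, -0.003]
ft_force: [0.3, -0.1, 0.5]
grip_width: -0.0001
finger_force: 0.0
t 1.77 rail x,y,z mm [138.3 104.9 249.4] F rail [0.3 0.  0.5] w -0.0001 ff 0.0
(array([-0.006, -0.011, -0.002]), array([ 0.001, -0.002, -0.007]))
```

```bash
python3 -m jog '[[[-1,0,0,0.49,0,0,0],[-1,0,0,0.49,0,0,0],[-1,0,0,0.49,0,0,0],[-1,0,0,0.49,0,0,0],[-1,0,0,0.49,0,0,0]]]' >/dev/null; python3 -m jog '[[[-1,0,-0.03,0,0,0,0],[-1,0,-0.08,0,0,0,0],[-1,0,-0.13,0,0,0,0],[-1,0,-0.18,0,0,0,0],[-1,0,-0.23,0,0,0,0]]]'; python3 -c "
from h import *
where()
cv2.imwrite('pics/c.png',cv2.cvtColor(cv2.resize(optics.snapshot('side')[130:310,200:400],None,fx=3,fy=3),4))"
```

```text
clock: 2.6
tcp_pos: [0.6014, 0.0167, 0.1075]
ee_rot: [2.511, 1.879, 0.011]
ft_force: [1.0, -0.2, 1.4]
grip_width: 0.0001
finger_force: 0.0
t 2.6 rail x,y,z mm [ 70.3 101.6 107.5] F rail [1.  0.1 1.4] w 0.0001 ff 0.0
```

View pics/c.png

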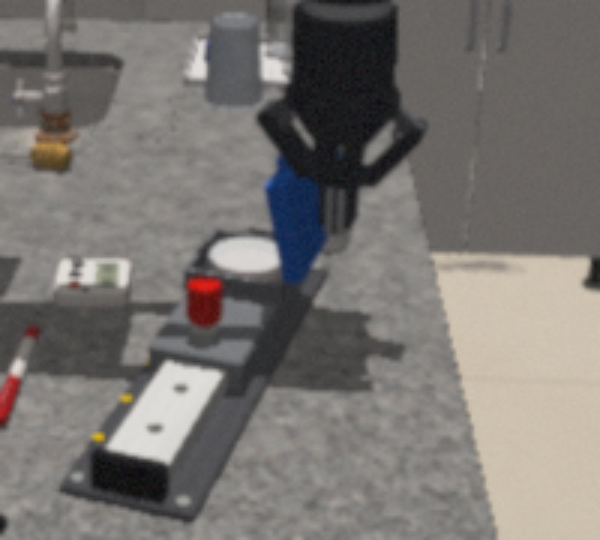

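The lid (285,220) stands about upright against the closed fingers (340,215). I keep pushing toward the robot.

```bash
python3 -m jog '[[[-1,0,-0.05,0,0,0,0],[-1,0,-0.1,0,0,0,0],[-1,0,-0.15,0,0,0,0],[-1,0,-0.19,0,0,0,0],[-1,0,-0.23,0,0,0,0]]]'; python3 -c "
from h import *
where()
cv2.imwrite('pics/d.png',cv2.cvtColor(cv2.resize(optics.snapshot('side')[130:310,200:400],None,fx=3,fy=3),4))"
```

```text
clock: 3.07
tcp_pos: [0.5336, 0.0364, 0.1053]
ee_rot: [2.513, 1.881, 0.005]
ft_force: [1.5, -0.5, 0.8]
grip_width: -0.0001
finger_force: 0.3
t 3.07 rail x,y,z mm [ -0.3 101.9 105.3] F rail [ 1.6 -0.1  0.8] w -0.0001 ff 0.3
```

View pics/d.png

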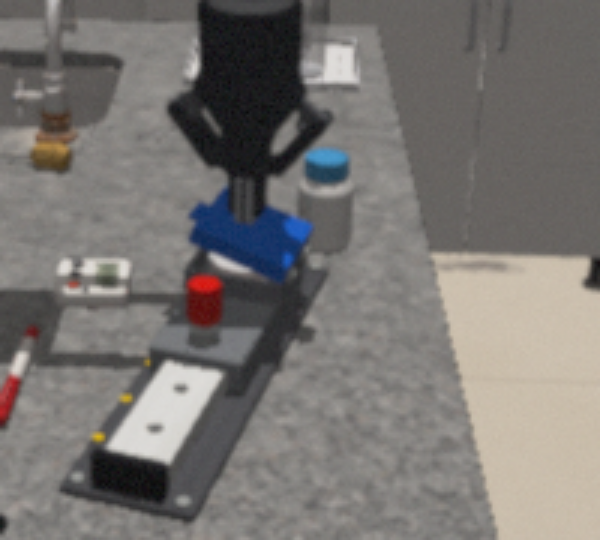

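The lid (250,235) is down to about 20°. Next: slide on and press it shut.

```bash
python3 -m jog '[[[-1,0,-0.03,0.01,0,0,0],[-1,0,-0.06,0.03,0,0,0],[-1,0,-0.07,0.045,0,0,0],[-1,0,-0.07,0.05,0,0,0],[-1,0,-0.07,0.055,0,0,0]]]'; python3 -c "
from h import *
where()"
```

```text
clock: 3.53
tcp_pos: [0.5115, 0.0425, 0.0891]
ee_rot: [-2.514, -1.882, 0.001]
ft_force: [-11.1, 0.5, 44.3]
grip_width: 0.0
finger_force: 22.2
t 3.53 rail x,y,z mm [-23.3 101.7  89.1] F rail [-10.9  -2.5  44.3] w 0.0 ff 22.2
```

```bash
python3 -m jog '[[[-1,0,0,-0.005,0,0,0],[-1,0,0,-0.005,0,0,0],[-1,0,0,-0.005,0,0,0],[-1,0,0,-0.1,0,0,0],[-1,0,0,-0.2,0,0,0]]]'; python3 -c "
from h import *
where();print(frac(0,0,.15))
cv2.imwrite('pics/e.png',cv2.cvtColor(cv2.resize(optics.snapshot('side')[170:310,200:340],None,fx=4,fy=4),4))"
```

```text
clock: 3.95
tcp_pos: [0.5103, 0.0422, 0.1452]
ee_rot: [-2.512, -1.881, 0.008]
ft_force: [-0.6, 0.1, 0.1]
grip_width: 0.0
finger_force: 0.0
t 3.95 rail x,y,z mm [-24.4 101.1 145.2] F rail [-0.6 -0.1  0.1] w 0.0 ff 0.0
(array([-0.336,  0.084, -0.016]), array([-0.008,  0.002, -0.01 ]))
```

View pics/e.png

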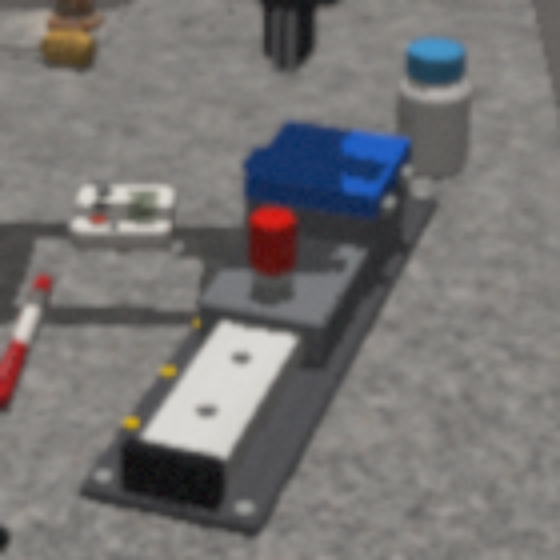

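The lid is shut flush (330,170), and the knob is at (272,240). Moving over the knob with the gripper open, then down.

```bash
python3 -m jog '[[[0.3,-0.336,0.084,-0.03,0,0,-0.01],[0.3,-0.336,0.084,-0.03,0,0,-0.01],[0.3,-0.336,0.084,-0.03,0,0,-0.01],[0.3,-0.336,0.084,-0.03,0,0,-0.01],[0.3,-0.336,0.084,-0.03,0,0,-0.01]]]'; python3 -c "
from h import *
where();print(frac(0,0,.07))"
```

```text
clock: 4.42
tcp_pos: [0.5081, -0.0625, 0.1551]
ee_rot: [-2.509, -1.888, 0.001]
ft_force: [0.2, -0.0, -0.3]
grip_width: 0.0552
finger_force: 0.0
t 4.42 rail x,y,z mm [  2.2  -0.2 155.1] F rail [ 0.2  0.  -0.3] w 0.0552 ff 0.0
(array([ 0.001, -0.007,  0.284]), array([-0.001, -0.   , -0.004]))
```

```bash
python3 -m jog '[[[0.3,0,-0.005,0.12,0,0,0],[0.3,0,-0.005,0.24,0,0,0],[0.3,0,-0.005,0.284,0,0,0],[0.3,0,-0.005,0.284,0,0,0],[0.3,0,-0.005,0.284,0,0,0]]]' >/dev/null; python3 -m jog '[[[-1,0,0,0,0,0,0],[-1,0,0,0,0,0,0],[-1,0,0,0,0,0,0],[-1,0,0,0,0,0,0],[-1,0,0,0,0,0,0]]]' 60; python3 -c "
from h import *
where()"
```

```text
clock: 5.25
tcp_pos: [0.507, -0.0608, 0.0722]
ee_rot: [2.507, 1.892, 0.002]
ft_force: [-2.2, 1.9, 6.0]
grip_width: 0.0223
finger_force: 58.7
t 5.25 rail x,y,z mm [ 0.7  1.1 72.2] F rail [-2.6  1.3  6. ] w 0.0223 ff 58.7
```

```bash
python3 -m jog '[[[-1,0,0,-0.02,0,0,0],[-1,0,0,-0.035,0,0,0],[-1,0,0,-0.045,0,0,0],[-1,0,0,-0.045,0,0,0],[-1,0,0,-0.045,0,0,0]]]'; python3 -c "
from h import *
where()"
```

```text
clock: 5.67
tcp_pos: [0.5069, -0.0612, 0.0841]
ee_rot: [2.507, 1.893, 0.0]
ft_force: [1.4, 0.8, -5.7]
grip_width: 0.0226
finger_force: 59.0
t 5.67 rail x,y,z mm [ 0.7  0.8 84.1] F rail [ 1.1  1.2 -5.7] w 0.0226 ff 59.0
```

```bash
python3 -m jog '[[[-1,-0.03,0,0,0,0,0],[-1,-0.06,0,0,0,0,0],[-1,-0.09,0,0,0,0,0],[-1,-0.1,0,0,0,0,0],[-1,-0.1,0,0,0,0,0]]]'; python3 -c "
from h import *
where()"
```

```text
clock: 6.08
tcp_pos: [0.4983, -0.0918, 0.084]
ee_rot: [2.508, 1.891, -0.002]
ft_force: [-0.5, -2.6, -5.8]
grip_width: 0.0225
finger_force: 59.0
t 6.08 rail x,y,z mm [  0.8 -31.1  84. ] F rail [ 0.2 -2.6 -5.8] w 0.0225 ff 59.0
```

```bash
python3 -m jog '[[[-1,-0.03,0,0,0,0,0],[-1,-0.05,0,0,0,0,0],[-1,-0.06,0,0,0,0,0],[-1,-0.06,0,0,0,0,0],[-1,-0.06,0,0,0,0,0]]]'; python3 -c "
from h import *
where()"
```

```text
clock: 6.5
tcp_pos: [0.4937, -0.1082, 0.0842]
ee_rot: [2.507, 1.892, -0.001]
ft_force: [0.5, -1.5, -6.4]
grip_width: 0.0224
finger_force: 59.0
t 6.5 rail x,y,z mm [  0.9 -48.1  84.2] F rail [ 0.9 -1.3 -6.4] w 0.0224 ff 59.0
```

```bash
python3 -m jog '[[[-1,-0.003,0,0.01,0,0,0],[-1,-0.003,0,0.02,0,0,0],[-1,-0.003,0,0.03,0,0,0],[-1,-0.003,0,0.04,0,0,0],[-1,-0.003,0,0.042,0,0,0]]]'; python3 -c "
from h import *
where()"
```

```text
clock: 6.92
tcp_pos: [0.4937, -0.1083, 0.0721]
ee_rot: [2.507, 1.893, 0.0]
ft_force: [-2.5, -0.4, 8.5]
grip_width: 0.0222
finger_force: 60.8
t 6.92 rail x,y,z mm [  1.  -48.2  72.1] F rail [-2.3 -1.   8.5] w 0.0222 ff 60.8
```

TCP height is back at the home value of 72.1 mm. I'll check by picture.

```bash
python3 -m jog '[[[-1,0,0,0.003,0,0,0],[-1,0,0,0.003,0,0,0],[-1,0,0,0.003,0,0,0],[-1,0,0,0.003,0,0,0],[-1,0,0,0.003,0,0,0]]]' > /dev/null; python3 -c "
from h import *
where()
cv2.imwrite('pics/f.png',cv2.cvtColor(cv2.resize(optics.snapshot('side')[170:310,200:340],None,fx=4,fy=4),4))"
```

```text
t 7.33 rail x,y,z mm [  0.9 -48.1  72.1] F rail [-2.3 -1.2  9.7] w 0.0222 ff 61.2
```

View pics/f.png

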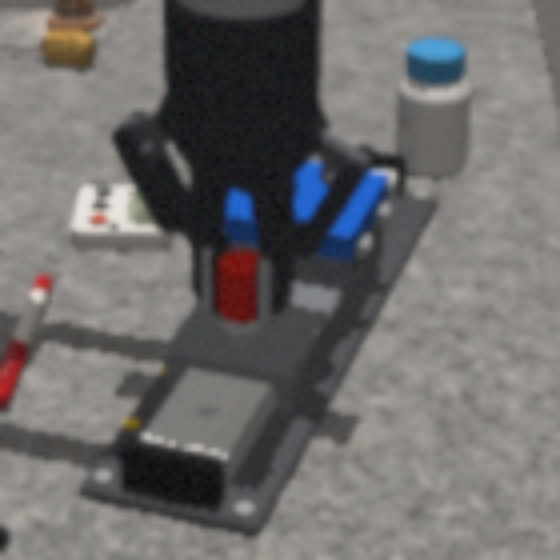

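The shuttle end now sits short of the last hole (205,410), which is the only one visible. A quick numeric check of the knob's bottom height follows.

```bash
python3 - <<'E'
from h import *
for f,y,cx in(('e',0,272),('f',-.049,238)):
    im=cv2.cvtColor(cv2.imread(f'pics/{f}.png'),4);h=cv2.cvtColor(im,cv2.COLOR_RGB2HSV)
    m=((h[...,0]<7)|(h[...,0]>174))&(h[...,1]>140)&(h[...,2]>50); r=np.where(m[190:350,cx-5:cx+5].mean(1)>.5)[0]+190
    for v in(r.min(),r.max()):
        c,d=ray('side',(200+cx/4,170+v/4)); t=((y-(.012 if v==r.max() else 0))-(c-K)@RY)/(d@RY); print(f,v,(c+t*d)[2].round(4),((c+t*d-K)@RX).round(4))
E
```

```text
e 206 0.0857 0.0011
e 273 0.0525 0.0055
f 251 0.0845 -0.0003
f 319 0.0525 0.004
```

The knob's bottom is at the same height as at the start (0.0525), so the pin is home in the next hole. Handing in.

```bash
python3 -c "
from workcell import env
print(env.finish_job())"
```

```text
the job is handed in; nothing more can be done
None
```

I shut the lid, moved the shuttle about 49 mm to the next hole with the pin home (knob back at its starting height), and handed the job in still gripping the knob at about 60 N; no verdict was shown.

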